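# Count three feed balls out of the rotary dispenser

## Task

Stand the steel bowl on the dispenser's foot under the spout, with its handle pointing away from the dispenser, and push it in until it comes up against the two stop pegs. Turn the paddle knob exactly three clicks clockwise (seen from above) so that three clay balls drop into the bowl, and leave the knob resting in that click. Then carry the bowl, upright with its three balls, to the shallow black tray and set it down in the middle, leaving the jar, tape roll and brush where they are.

Things in the scene. Friction and masses are not known exactly. Their poses are not given: they have to be found in the camera images.
- dispenser: Fixed bench dispenser. Origin: on the bench under the knob's vertical axis; y points along the spout. Foot plate 130 mm wide, 6 mm thick, y -80 to 190 mm. On a column, a round clear drum, 147 mm across, 121 to 156 mm high, flat cover; in it a white wheel with 12 cells, six holding one ball each. Two steel stop pegs, 12 mm diameter, 22 mm tall, on the foot at x +28 and -28, y 94 mm.
- spout (a point): End of the aluminium chute's floor, 84 mm from the knob axis along the dispenser's y, 70 mm above the bench. Chute 38 mm wide, slopes down to here from the drum's outlet; balls leave it towards +y. It ends clear above the bowl's rim and does not overhang it when the bowl is against the pegs.
- seat (a point): Point on the top face of the dispenser's foot (6 mm above the bench), 128 mm from the knob axis along the dispenser's y axis, where the middle of the bowl's underside is when the bowl touches both stop pegs. Same axes as the dispenser.
- knob (a joint): Turn of the paddle knob and wheel, rad: 0 at the start (it cannot go back below), growing clockwise seen from above, up to 3.4. A spring detent holds it every 0.524 rad (30 degrees); let go within 0.2 rad of a detent, it settles into it. Passing a click takes about 0.25 N m. Each click brings the next cell over the outlet and its ball falls out within half a second.
- knob_grip (a point): On the knob's axis, 187 mm above the bench: where to grip. Black paddle: upright bar 50 mm long, 13 mm thick, from 164 to 200 mm above the bench, on a disc of 52 mm diameter. The point's x runs along the bar and turns with the knob; at the start it is parallel to the dispenser's x. Pinch across the 13 mm (the point's y).
- bowl: Loose round steel bowl, 0.14 kg nominal: 50 mm high, 84 mm diameter at the rim, 72 mm at the foot, wall 3 mm, inner floor 4 mm up. Origin: middle of its underside; z up. A straight stub handle runs along its +y axis from the rim to 92 mm from the bowl's axis, 14 mm wide (x), 12 mm high, 36 to 48 mm above the underside.
- bowl_grip (a point): Middle of the part of the bowl's handle to grip: 70 mm from the bowl's axis along its y, 42 mm above the underside. Same axes as the bowl.
- tray: Shallow square black tray, fixed, 140 x 140 mm, walls 4 mm thick and 15 mm high, floor 4 mm thick. Origin: middle of its underside.
- ball1_center (a point): A fired-clay ball, 22 mm diameter, 12 g; the point is its centre. All six balls are alike; at the start ball 1 lies in the cell 1 click before the outlet.
- ball2_center (a point): A fired-clay ball, 22 mm diameter, 12 g; the point is its centre. All six balls are alike; at the start ball 2 lies in the cell 2 clicks before the outlet.
- ball3_center (a point): A fired-clay ball, 22 mm diameter, 12 g; the point is its centre. All six balls are alike; at the start ball 3 lies in the cell 3 clicks before the outlet.
- ball4_center (a point): A spare fired-clay ball, 22 mm diameter, 12 g; the point is its centre. All six balls are alike; at the start ball 4 lies in the cell 4 clicks before the outlet.
- ball5_center (a point): A spare fired-clay ball, 22 mm diameter, 12 g; the point is its centre. All six balls are alike; at the start ball 5 lies in the cell 5 clicks before the outlet.
- ball6_center (a point): A spare fired-clay ball, 22 mm diameter, 12 g; the point is its centre. All six balls are alike; at the start ball 6 lies in the cell 6 clicks before the outlet.
- tape_roll: Bystander: roll of paper tape lying flat, 90 mm diameter, 24 mm high; origin under its centre.
- jar: Bystander: white jar, 60 mm diameter, 90 mm tall; origin under its centre.
- brush: Bystander: wooden-handled hand brush lying flat, 200 mm long, 42 mm wide; origin under its middle.

How it is judged:
By the outcome, as a careful person would: the job done as asked, in the order asked, and still so for the second after the job is handed in, with the robot touching nothing.
It also fails if it takes over 54 s, if anything falls off the work surface, if the arm or the gripper's body presses on something with over 40 N, if the wrist force passes 120 N, or if a joint passes its speed limit or range.

## Robot

A 6-joint arm with a two-finger parallel gripper is mounted at the origin on the work surface. World frame = base frame: x ahead of the robot, y to its left, z up, the work surface at z = 0. Lengths are in m, angles in rad, forces in N, time in s.
With the tool pointing down it reaches from about 0.225 to 0.875 m from the base axis. Payload 3.4 kg.
Tool frame: the origin (TCP) lies midway between the tips of the shut fingers; the grasp point (between the pads) lies 19 mm behind it; z points along the fingers, y is the direction in which the jaws open and shut (so a half turn about z gives the same grasp; the last joint's range is limited). The gripper opens to 85 mm and grips with 20 to 120 N. Pads are 22 mm wide; open, the fingers measure 114 mm over their backs; the gripper's body (76 mm by 85 mm) begins 54 mm behind the grasp point. The pads swing forward as they close: fully open they stand 13 mm farther back than shut.
Start: joints at [-1.407, 0.276, 1.505, -0, 1.361, -0.121], TCP at [0.162, -0.552, 0.202] pointing down, gripper open.
Joint ranges: [-2.89, 2.89], [-0.75, 2.08], [0.22, 2.7], [-1.18, 4.32], [0.11, 2.71], [-2.7, 2.7]. Speed limits (rad/s): [2.57, 2.57, 3.14, 3.14, 3.14, 3.14].

## Interface

Orientations are given as a rotation vector (axis times angle).
In Python, from workcell import arm, read_camera, workorder gives the robot as it stands. The module is installed in compiled form; this text tells all that it offers.
- The arm moves only by the shell command python3 -m handwheel 'ROWS'. ROWS is text: rows parted by semicolons, each of 7 numbers parted by spaces: the shift along the world's x, y, z scaled (see below), then the turn, a rotation vector about the world's x, y, z scaled (see below), then the gripper's target within -1 to 1 (fully open at 1, half-way at 0, shut at -1). A call has 1 to 5 rows; each row is the pose to reach, as a shift and turn from the pose commanded when the call began, turning the shorter way round; what a row does not reach only later rows make up. The controller multiplies each number of a shift by 300 mm and each number of a turn by pi rad. A row lasts 1/12 s, in which the tool goes at most 41.7 mm and 7.16 degrees, less where a joint would pass 70% of its speed; a pose out of reach is approached as far as the arm can. A call with a number of a shift or a turn outside -1 to 1 is refused whole. A call with a gripper value outside its range is refused whole. The fingers move at their own pace and stop on an object; the grip force is fixed at half the most. Time passes only in rows, so rows that repeat a pose let the fingers close. It gives the time, the measured TCP pose, the force and the opening at its end, in the units of the state.
- arm.state(): the state, without advancing time (a new reading comes with each control period).
- read_camera(name): name is "scene" or "top"; returns a dict with "color" (400x640x3 uint8, red, green, blue), "depth" (400x640 float32, m along the optical axis (not along the pixel's ray), 0 where there is no reading), "K" (3x3 intrinsics, pixels), "dist" ([k1, k2, p1, p2, k3] as OpenCV has them; the pictures are not rectified), "extrinsics" (4x4, takes a point from world to camera coordinates). Camera axes: x right, y down, z forward; pixel columns grow to the right and rows downward; lengths in m; the calibration is good to about 2 mm. A picture is of the moment at which its call begins.
- workorder.sign_off(): hands the job in, once; it reports no verdict.
The state is a dict: "time_s": time; "qpos": joint angles; "dq": joint speeds; "joint_efforts": joint torques, N m; "tool_pos": TCP position; "orientation": TCP orientation; "contact_force": force on the tool from outside, world axes, zero at the start; "wrist_torque": the same for the moment, N m; "opening": finger opening in m.
Only numpy, scipy, OpenCV 4.12 (cv2) and the standard library are available. Lean on these libraries where they do the work, as an engineer would, in place of code of your own. Each camera call takes 0.05 s, during which the arm holds its last target. There are 200 camera calls.

## Working session

There is one attempt and no reset: what is moved stays moved. The work goes in short steps, Python scripts to look and compute and a shell command to move; the robot and the scene stay as the last step left them, time stands still between calls to the robot, and variables do not carry over. Pictures are saved under pics/ and viewed, about 8 in all and at most 12, crops included, and the job is handed in when it is done.

```bash
mkdir -p pics; cat > h.py <<'E'
import numpy as np, cv2
from workcell import arm, read_camera
def snap(n,f):
    c=read_camera(n); np.savez('pics/'+f+'.npz',**{k:np.asarray(c[k]) for k in c})
    cv2.imwrite('pics/'+f+'.png',c['color'][:,:,::-1]); return c
def ray(c,uv,z):
    uv=np.array(uv,float).reshape(-1,1,2)
    p=cv2.undistortPoints(uv,np.array(c['K']),np.array(c['dist']))[:,0]
    E=np.array(c['extrinsics']);R,t=E[:3,:3],E[:3,3]
    o=-R.T@t; d=np.c_[p,np.ones(len(p))]@R
    return o+d*((z-o[2])/d[:,2])[:,None]
def proj(c,P):
    E=np.array(c['extrinsics'])
    return cv2.projectPoints(np.array(P,float).reshape(-1,1,3),cv2.Rodrigues(E[:3,:3])[0],E[:3,3],np.array(c['K']),np.array(c['dist']))[0][:,0]
def cloud(c):
    h,w=c['depth'].shape;u,v=np.meshgrid(np.arange(w),np.arange(h))
    p=cv2.undistortPoints(np.stack([u,v],-1).reshape(-1,1,2).astype(float),np.array(c['K']),np.array(c['dist']))[:,0]
    E=np.array(c['extrinsics']);P=(np.c_[p,np.ones(len(p))]*c['depth'].reshape(-1,1)-E[:3,3])@E[:3,:3]
    P[c['depth'].ravel()==0]=np.nan
    return P.reshape(h,w,3)
E
python3 -c "
from h import *
a=snap('top','t0');b=snap('scene','s0')
for c in(a,b):print(c['K'],c['dist'],c['extrinsics'])
print(arm.state())"
```

```text
[[493.11488877   0.         322.09544813]
 [  0.         493.11488877 199.69216436]
 [  0.           0.           1.        ]] [-0.08449997  0.          0.          0.          0.        ] [[-0.00812283 -0.99993995 -0.00735685 -0.06537223]
 [-0.99350577  0.00890512 -0.11343269  0.62682696]
 [ 0.11349139  0.00638768 -0.99351845  1.22121857]
 [ 0.          0.          0.          1.        ]]
[[384.40426931   0.         319.985686  ]
 [  0.         384.40426931 194.63145991]
 [  0.           0.           1.        ]] [0.02695999 0.         0.         0.         0.        ] [[-0.51731277  0.85573299  0.01041872  0.37317354]
 [ 0.69126171  0.42500089 -0.58440695 -0.30905307]
 [-0.50452428 -0.29511912 -0.81139384  1.40188831]
 [ 0.          0.          0.          1.        ]]
{'time_s': 0.1, 'qpos': array([-1.40697437e+00,  2.76558193e-01,  1.50602051e+00, -1.96500416e-05,
        1.36069074e+00, -1.20997626e-01]), 'dq': array([-0.0003979 , -0.00222871, -0.00379799, -0.00064283, -0.00042386,
        0.00018871]), 'joint_efforts': array([ 1.77112452e-03, -4.17700660e+01, -2.46404260e+01, -2.14236111e-04,
        5.84075548e-03, -3.21942579e-06]), 'tool_pos': array([ 0.16146914, -0.55131969,  0.2011056 ]), 'orientation': array([-3.10812990e+00, -4.45651377e-01,  8.65221422e-05]), 'contact_force': array([-0.17881957,  0.65444677,  0.70397821]), 'wrist_torque': array([-0.03077531, -0.00436238,  0.0162348 ]), 'opening': 0.08535966514244599}
```

View pics/t0.png

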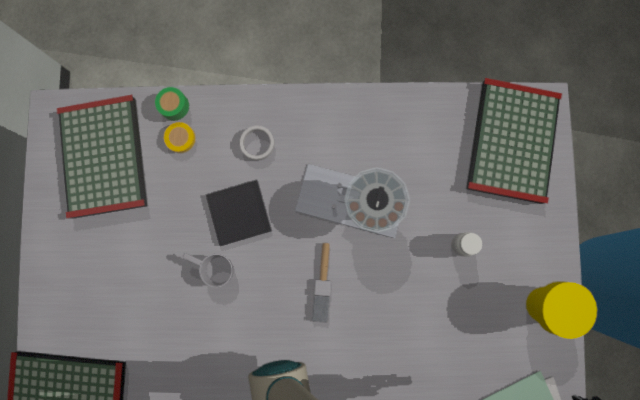

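View pics/s0.png

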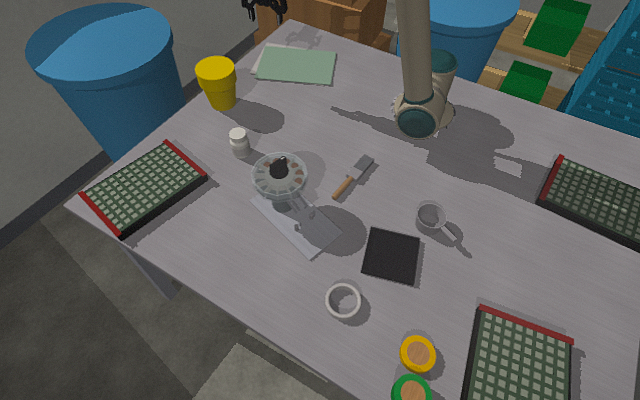

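The top view shows knob at (377,199), spout and foot running left to (300,180), bowl (216,270) with its handle to the upper left, tray (239,212). In the scene view the knob is at (280,168), bowl (430,215) and tray (391,255). Next, measure.

```bash
cat > m.py <<'E'
from h import *
c=dict(np.load('pics/t0.npz'));P=cloud(c);col=c['color'].astype(int);g=col.mean(2)
u,v=np.meshgrid(np.arange(640),np.arange(400))
def roi(a,b,x,y):return (u>=a)&(u<b)&(v>=x)&(v<y)
def rect(m,z,n):
    k,_=cv2.findContours(m.astype(np.uint8),cv2.RETR_EXTERNAL,cv2.CHAIN_APPROX_NONE);k=max(k,key=cv2.contourArea)[:,0]
    W=ray(c,k,z);r=cv2.minAreaRect((W[:,:2]*1000).astype(np.float32));print(n,r)
Z=P[...,2]
rect(roi(195,285,170,255)&(g<60),.015,'tray')
# bowl
m=roi(165,250,235,300)&(Z>.03)&(Z<.07)
print('bowl px',m.sum(),np.nanmax(Z[m]))
W=P[m]; q=(W[:,:2]*1000).astype(np.float32)
print(cv2.minAreaRect(q),cv2.minEnclosingCircle(q))
# drum
m=roi(320,430,150,250)&(Z>.145)&(Z<.165);q=(P[m][:,:2]*1000).astype(np.float32);print('drum',m.sum(),cv2.minEnclosingCircle(q),q.mean(0))
m=roi(320,430,150,250)&(Z>.18);q=(P[m][:,:2]*1000).astype(np.float32);print('knob',m.sum(),np.nanmax(Z[m]),cv2.minAreaRect(q))
# foot
m=roi(280,415,150,250)&(Z<.03)&(g>0)
m2=roi(280,345,150,230)&(Z>.003)&(Z<.03);print('foot',m2.sum())
I=np.zeros((600,800,3),np.uint8)
I[:, :400]=cv2.resize(c['color'][225:300,170:220+0][:,:50],(400,600),interpolation=cv2.INTER_CUBIC)
I=np.vstack([cv2.resize(c['color'][150:245,290:420],(780,570),interpolation=cv2.INTER_CUBIC)])
cv2.imwrite('pics/cropd.png',I[:,:,::-1])
I=cv2.resize(c['color'][230:300,160:260],(800,560),interpolation=cv2.INTER_CUBIC);cv2.imwrite('pics/cropb.png',I[:,:,::-1])
E
python3 m.py
```

```text
tray ((597.1102294921875, 147.89840698242188), (136.41128540039062, 137.3041534423828), 15.98361873626709)
bowl px 358 0.052908745653511294
((449.9100341796875, 219.03778076171875), (125.57624816894531, 82.33888244628906), 88.09133911132812) ((459.1806640625, 220.60699462890625), 65.88201904296875)
drum 2954 ((613.112548828125, -197.5603485107422), 75.76221466064453) [ 611.9328  -196.95308]
knob 143 0.20435439496166896 ((612.7373657226562, -198.37294006347656), (13.195632934570312, 49.55741500854492), 73.663818359375)
foot 1823
```

View pics/cropd.png

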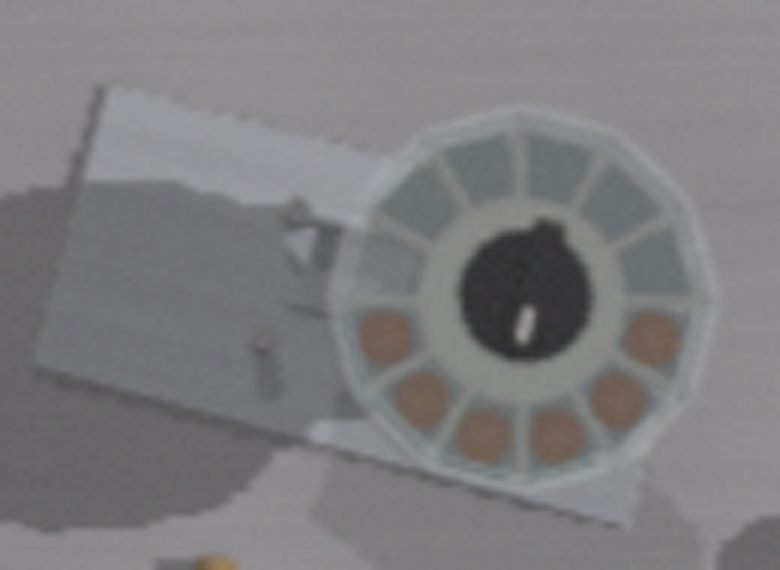

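View pics/cropb.png

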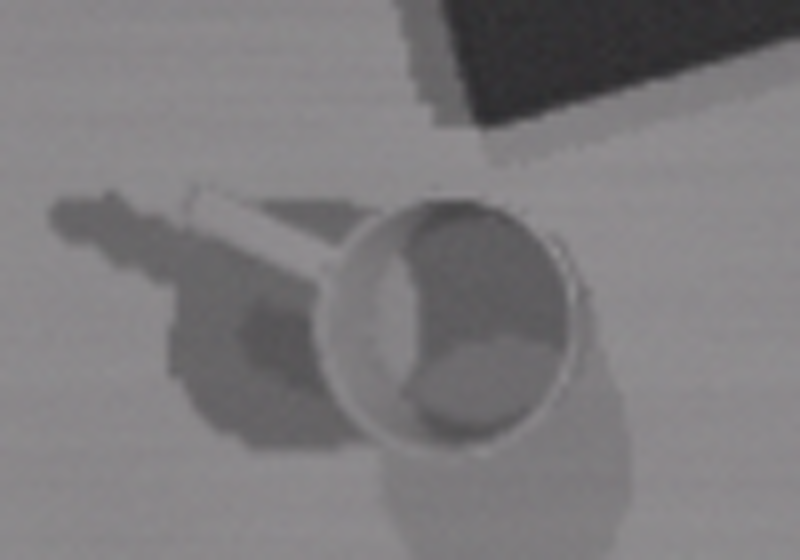

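The dispenser crop shows foot corners at about (100,88), (36,370), (632,525), the pegs near (300,210) and (260,345), and the knob with its pointer. The bowl crop shows rim centre (445,327) and the handle end around (196,207).

```bash
cat > m2.py <<'E'
from h import *
c=dict(np.load('pics/t0.npz'))
F=ray(c,np.array([[100,88],[36,370],[632,525]])/6+[290,150],.006);print('foot',F.round(4))
d1=F[0]-F[1];d2=F[1]-F[2]
print(np.linalg.norm(d1),np.linalg.norm(d2),np.degrees([np.arctan2(-d1[1],d1[0]),np.arctan2(-d2[0],d2[1])]))
B=ray(c,np.array([[445,327],[316,327],[576,327],[445,200],[445,455]])/8+[160,230],.05);print('bowl',B.round(4))
H=ray(c,np.array([[196,207],[325,261]])/8+[160,230],.048);print('h',H.round(4),np.linalg.norm(H[0]-B[0]))
d=H[0]-B[0];print('handle dir deg',np.degrees(np.arctan2(d[1],d[0])), np.degrees(np.arctan2(*(H[0]-H[1])[[1,0]])))
# dispenser y yaw
th=np.degrees(np.arctan2(d2[1],d2[0]));print('disp y dir',th)
far=(F[0]+F[1])/2;yd=d2/np.linalg.norm(d2);print('knob from foot',far-.19*yd,'seat',far-.062*yd)
s=cv2.cvtColor(c['color'],cv2.COLOR_RGB2GRAY)
E
python3 m2.py
```

```text
foot [[ 0.7227 -0.0307  0.006 ]
 [ 0.5988 -0.0024  0.006 ]
 [ 0.5294 -0.2594  0.006 ]]
0.12709731139649935 0.2662162332682126 [ 12.87937234 -15.1238089 ]
bowl [[0.4482 0.1964 0.05  ]
 [0.4482 0.2371 0.05  ]
 [0.448  0.1552 0.05  ]
 [0.4876 0.1968 0.05  ]
 [0.4086 0.196  0.05  ]]
h [[0.4857 0.2764 0.048 ]
 [0.4687 0.235  0.048 ]] 0.08840283110602787
handle dir deg 64.8518453199701 67.66587529332156
disp y dir 74.87619109811857
knob from foot [ 0.61122268 -0.19993875  0.006     ] seat [ 0.64461861 -0.07637212  0.006     ]
```

```bash
R='print'
python3 -m handwheel '.02 .054 -.006 0 0 .011 1;.063 .162 -.018 0 0 .022 1;.105 .27 -.03 0 0 .033 1;.147 .379 -.043 0 0 .044 1;.19 .487 -.055 0 0 .055 1' 
python3 -m handwheel '.042 .1083 -.0122 0 0 .011 1;.084 .2167 -.0244 0 0 .022 1;.126 .325 -.0366 0 0 .033 1;.168 .433 -.0488 0 0 .044 1;.21 .5417 -.061 0 0 .0556 1' | tail -3
python3 -m handwheel '.042 .1083 -.0122 0 0 .011 1;.084 .2167 -.0244 0 0 .022 1;.126 .325 -.0366 0 0 .033 1;.168 .433 -.0488 0 0 .044 1;.21 .5417 -.061 0 0 .0556 1' | tail -3
python3 -m handwheel '.042 .1083 -.0122 0 0 .011 1;.084 .2167 -.0244 0 0 .022 1;.126 .325 -.0366 0 0 .033 1;.168 .433 -.0488 0 0 .044 1;.21 .5417 -.061 0 0 .0556 1' | tail -3
python3 -m handwheel '.042 .1083 -.0122 0 0 .011 1;.084 .2167 -.0244 0 0 .022 1;.126 .325 -.0366 0 0 .033 1;.168 .433 -.0488 0 0 .044 1;.21 .5417 -.061 0 0 .0556 1'
python3 -m handwheel '.01 .027 0 0 0 0 1;.02 .0545 0 0 0 0 1;.02 .0545 0 0 0 0 1;.02 .0545 0 0 0 0 1'
python3 -c "
from h import *
s=arm.state();print(s)"
```

```text
time_s: 0.52
tool_pos: [0.2186, -0.4039, 0.1847]
orientation: [-3.058, -0.713, -0.0]
contact_force: [0.8, -0.4, 0.3]
opening: 0.0851
orientation: [-2.985, -0.978, -0.0]
contact_force: [1.0, 0.2, 0.5]
opening: 0.0855
orientation: [2.888, 1.235, 0.0]
contact_force: [0.2, -0.2, -0.4]
opening: 0.085
orientation: [2.769, 1.484, -0.0]
contact_force: [1.5, -0.6, 0.6]
opening: 0.0855
time_s: 2.18
tool_pos: [0.4705, 0.246, 0.1116]
orientation: [2.629, 1.72, -0.001]
contact_force: [1.4, -0.2, 0.0]
opening: 0.0856
time_s: 2.52
tool_pos: [0.4759, 0.2599, 0.112]
orientation: [2.631, 1.717, -0.002]
contact_force: [0.8, 0.4, 0.5]
opening: 0.0852
{'time_s': 2.5167, 'qpos': array([ 3.71895765e-01,  2.94494354e-01,  1.71489062e+00, -7.12157707e-04,
        1.13357292e+00,  7.86751264e-01]), 'dq': array([-0.01611337, -0.01580113,  0.01383194, -0.00339405,  0.00220186,
       -0.00164443]), 'joint_efforts': array([ 5.92026897e-01, -3.94902205e+01, -2.23214203e+01,  7.19239237e-02,
       -8.76814965e-02,  1.22863133e-02]), 'tool_pos': array([0.47593817, 0.25985716, 0.11198278]), 'orientation': array([ 2.63075912e+00,  1.71653553e+00, -2.30617794e-03]), 'contact_force': array([0.76407771, 0.37695271, 0.49072356]), 'wrist_torque': array([-0.05035941,  0.01042225,  0.03961142]), 'opening': 0.0852388644884092}
```

```bash

python3 -m handwheel '0 .0 -.06 0 0 0 1;0 0 -.13 0 0 0 1;0 0 -.2 0 0 0 1;0 0 -.27 0 0 0 1;0 0 -.293 0 0 0 1'
python3 -m handwheel '0 0 0 0 0 0 0;0 0 0 0 0 0 -.5;0 0 0 0 0 0 -1;0 0 0 0 0 0 -1;0 0 0 0 0 0 -1'
python3 -m handwheel '0 0 0 0 0 0 -1;0 0 0 0 0 0 -1;0 0 0 0 0 0 -1;0 0 0 0 0 0 -1;0 0 0 0 0 0 -1'
python3 -c "
from h import *
c=snap('top','t1');I=c['color'][190:290,150:290];cv2.imwrite('pics/c1.png',cv2.resize(I,(700,500),interpolation=cv2.INTER_CUBIC)[:,:,::-1])"
```

```text
time_s: 2.93
tool_pos: [0.4739, 0.2581, 0.0221]
orientation: [-2.632, -1.714, 0.009]
contact_force: [-0.3, -0.5, -0.2]
opening: 0.0854
time_s: 3.35
tool_pos: [0.4774, 0.2609, 0.0255]
orientation: [2.631, 1.716, 0.004]
contact_force: [-0.3, 0.4, -0.9]
opening: 0.0255
time_s: 3.77
tool_pos: [0.4765, 0.2607, 0.0244]
orientation: [2.631, 1.717, 0.0]
contact_force: [-0.5, -0.6, -0.4]
opening: -0.0003
```

View pics/c1.png

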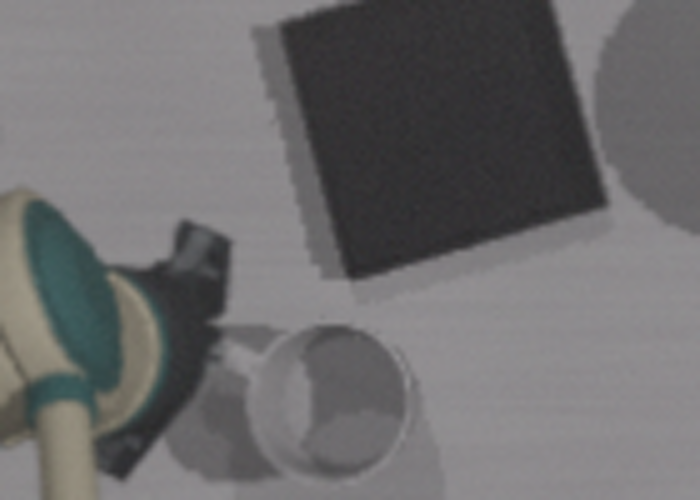

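The fingers report fully shut (opening 0) and the bowl at (330,403) hasn't moved. I'll check with the other camera.

```bash

python3 -c "
from h import *
c=snap('scene','s1');s=arm.state();t=s['tool_pos'];print(t,s['opening'],s['contact_force'])
p=proj(c,[t,t+[0,0,.019],[.4482,.1964,.05],[.485,.281,.048]]);print(p)
a,b=p[0].astype(int)-[60,50]
print(a,b)
I=c['color'][b:b+90,a:a+120];cv2.imwrite('pics/c2.png',cv2.resize(I,(800,600),interpolation=cv2.INTER_CUBIC)[:,:,::-1])
print(proj(np.load('pics/t1.npz'),[t,t+[0,0,.019],[.4482,.1964,.05],[.485,.281,.048]]))"
```

```text
[0.4765528  0.26062789 0.02428237] -4.595337090554521e-05 [ 0.13089567 -0.12532413 -1.01974889]
[[446.71777759 236.98537559]
 [448.65723193 233.52859453]
 [430.82687559 214.31036886]
 [455.34704214 238.4488486 ]]
386 186
[[193.12040287 259.45831004]
 [191.11677717 259.50611337]
 [215.6128572  270.85512915]
 [182.68321198 256.16277206]]
```

View pics/c2.png

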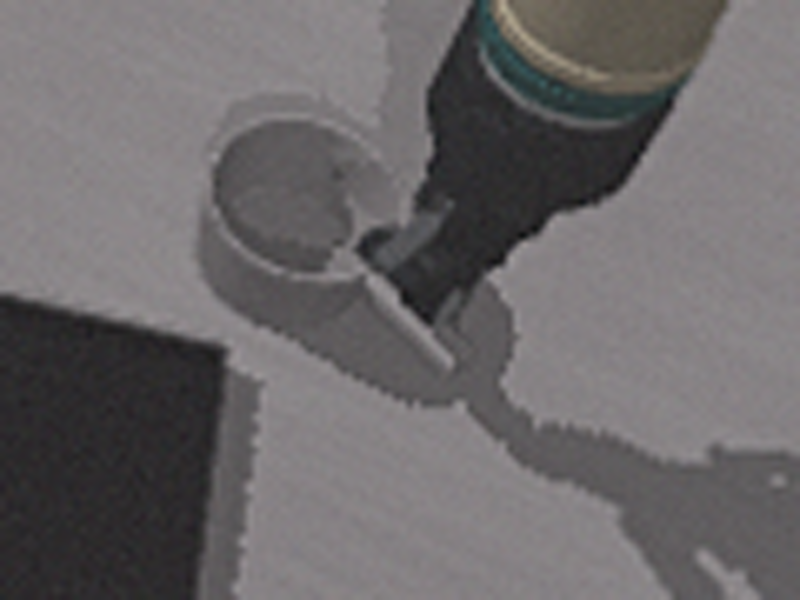

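```bash

python3 -c "
from h import *
for f in('s1','t1'):
    c=dict(np.load('pics/%s.npz'%f));P=cloud(c);t=np.array([.4765,.2606,.0243])
    d=P-t; y=np.array([.9153,-.4027,0]); x=np.array([.4027,.9153,0])
    L=np.stack([d@x,d@y,P[...,2]],-1)  # along handle, jaw dir, z
    m=(abs(L[...,0])<.045)&(abs(L[...,1])<.07)&(P[...,2]>.02)&(P[...,2]<.12)
    for z in np.arange(.02,.12,.01):
        k=m&(P[...,2]>=z)&(P[...,2]<z+.01)
        if k.sum(): print(f,round(z,3),k.sum(),(L[k][:,:2].min(0)*1000).round(),(L[k][:,:2].max(0)*1000).round(),np.median(c['color'][k],0))
"
```

```text
s1 0.02 16 [-43. -17.] [-30.  29.] [85.5 81.5 83. ]
s1 0.03 18 [-45. -29.] [ 9. 30.] [85.  82.  83.5]
s1 0.04 103 [-45. -33.] [25. 33.] [105. 100. 101.]
s1 0.05 24 [-45. -26.] [24. 36.] [115.5 110.5 114.5]
s1 0.06 15 [-6. -7.] [11. 14.] [67. 66. 67.]
s1 0.07 10 [3. 1.] [10. 14.] [54.  53.5 57.5]
s1 0.08 7 [ 8. -7.] [11.  8.] [63. 64. 64.]
s1 0.09 4 [ 11. -26.] [12.  4.] [71.  69.5 74. ]
s1 0.1 30 [ -5. -34.] [14. 33.] [43.5 42.  44.5]
s1 0.11 16 [ 1. -5.] [16. 41.] [45.5 45.  45. ]
t1 0.02 31 [-45. -26.] [-32.  25.] [125. 122. 124.]
t1 0.03 34 [-45. -28.] [-9. 29.] [124.5 121.  123.5]
t1 0.04 95 [-44. -34.] [-4. 34.] [129. 127. 129.]
t1 0.05 14 [-40. -27.] [-13.  29.] [119.5 117.5 120. ]
t1 0.06 6 [-13.  -8.] [-8.  8.] [97.  96.5 97.5]
t1 0.07 8 [-14.  -3.] [-5. 15.] [82. 84. 85.]
t1 0.08 1 [-13.   5.] [-13.   5.] [86. 86. 88.]
t1 0.09 7 [-14.   8.] [-8. 28.] [81. 81. 83.]
t1 0.1 14 [-15. -34.] [-3. 32.] [55.5 57.  59.5]
t1 0.11 17 [-16. -42.] [-3. 38.] [50. 49. 51.]
```

```bash

python3 -c "
from h import *
for f in('s0','t0','s1','t1'):
    c=dict(np.load('pics/%s.npz'%f));P=cloud(c);t=np.array([.4765,.2606,.0243])
    d=P-t; y=np.array([.9153,-.4027,0]); x=np.array([.4027,.9153,0])
    L=np.stack([d@x,d@y,P[...,2]],-1)
    m=(L[...,0]<.03)&(L[...,0]>-.02)&(abs(L[...,1])<.04)&(P[...,2]>.028)&(P[...,2]<.075)
    print(f);
    for r,cc in zip(L[m]*1000,c['color'][m].mean(1)): print(r.round().astype(int).tolist(),int(cc),end=' ')
    print()
"
```

```text
s0
[-19, -3, 48] 132 [-19, 4, 49] 132 [-19, 0, 46] 135 [-16, 0, 51] 143 [-15, -4, 47] 133 [-19, 7, 47] 136 [-17, 6, 50] 137 [-16, 4, 49] 131 [-14, 3, 51] 132 [-13, -1, 49] 142 [-11, -4, 48] 129 [-18, 7, 44] 114 [-15, 7, 47] 136 [-14, 4, 46] 136 [-12, 4, 49] 130 [-11, 1, 48] 133 [-9, -1, 48] 138 [-7, -2, 50] 133 [-17, 7, 40] 100 [-14, 8, 45] 114 [-12, 7, 46] 136 [-10, 5, 47] 138 [-8, 4, 50] 130 [-7, 1, 48] 133 [-5, -1, 48] 136 [-13, 7, 40] 95 [-10, 9, 46] 111 [-7, 9, 49] 132 [-6, 7, 50] 138 [-5, 4, 49] 132 [-3, 1, 48] 131 [-1, -1, 49] 138 [0, -3, 48] 131 [-10, 6, 38] 98 [-7, 6, 42] 111 [-4, 8, 48] 133 [-2, 6, 49] 135 [0, 5, 50] 130 [1, 2, 49] 135 [3, 1, 51] 137 [4, -4, 47] 132 [-5, 8, 42] 100 [-3, 7, 43] 112 [0, 8, 48] 134 [1, 6, 48] 134 [3, 4, 49] 130 [5, 3, 51] 130 [6, 1, 50] 136 [8, -2, 50] 136 [-1, 9, 42] 100 [1, 7, 43] 112 [3, 7, 46] 132 [6, 7, 51] 136 [7, 5, 50] 127 [8, 2, 49] 130 [10, 0, 49] 142 [11, -3, 48] 132 [2, 7, 39] 101 [5, 10, 47] 113 [7, 7, 46] 130 [9, 7, 50] 135 [10, 4, 48] 130 [12, 3, 50] 131 [14, 1, 51] 139 [15, -3, 48] 135 [6, 9, 42] 98 [8, 7, 43] 111 [11, 8, 48] 1
[... 3566 characters left out ...]
 47] 82 [21, 8, 41] 99 [23, 7, 43] 107 [24, 4, 42] 76 
t1
[-5, 15, 74] 61 [-8, 13, 74] 58 [-4, 8, 41] 88 [-9, 8, 70] 78 [-5, 7, 44] 105 [-8, 8, 47] 125 [-9, 8, 39] 122 [-9, 6, 47] 124 [-12, 7, 46] 135 [-14, 7, 46] 141 [-17, 9, 51] 132 [-12, 4, 74] 103 [-12, 4, 64] 111 [-11, 3, 48] 128 [-13, 5, 50] 141 [-15, 5, 47] 144 [-18, 7, 49] 143 [-19, 7, 43] 141 [-14, 2, 75] 78 [-13, 2, 64] 101 [-10, 1, 42] 126 [-13, 2, 43] 137 [-17, 3, 49] 140 [-18, 4, 46] 144 [-13, -1, 69] 90 [-13, -1, 60] 105 [-12, -2, 43] 124 [-15, 0, 46] 130 [-18, 1, 50] 137 [-19, 2, 46] 142 [-13, -3, 66] 105 [-13, -4, 45] 118 [-16, -2, 49] 123 [-19, -1, 49] 132 [-20, -1, 43] 140 [-8, -8, 60] 92 [-16, -5, 43] 108 [-19, -4, 46] 121
```

The cloud puts the shut fingers right above the untouched handle, with their tips near z≈0.05 although TCP z reads 0.024. I'll raise the gripper and measure the true tip height.

```bash

python3 -m handwheel '0 0 .07 0 0 0 -1;0 0 .17 0 0 0 -1;0 0 .27 0 0 0 -1;0 0 .3 0 0 0 -1;0 0 .3 0 0 0 -1'
python3 -c "
from h import *
for f in('scene','top'):
    c=snap(f,f[0]+'2');P=cloud(c);s=arm.state();t=s['tool_pos'];
    if f=='scene': print(t,s['opening'],proj(c,[t]))
    d=P-t; y=np.array([.9153,-.4027,0]); x=np.array([.4027,.9153,0])
    L=np.stack([d@x,d@y,d[...,2]],-1)
    m=(abs(L[...,0])<.03)&(abs(L[...,1])<.06)
    for z in np.arange(-.04,.13,.01):
        k=m&(L[...,2]>=z)&(L[...,2]<z+.01)
        if k.sum(): print(f,round(z,3),k.sum(),(L[k].min(0)*1000).round(),(L[k].max(0)*1000).round())
    if f=='scene':
      a,b=proj(c,[t])[0].astype(int)-[60,60]
      cv2.imwrite('pics/c3.png',cv2.resize(c['color'][b:b+90,a:a+120],(800,600),interpolation=cv2.INTER_CUBIC)[:,:,::-1])
"
```

```text
time_s: 4.28
tool_pos: [0.4786, 0.2615, 0.1171]
orientation: [2.63, 1.716, 0.01]
contact_force: [0.3, 0.1, -0.3]
opening: -0.0002
[0.47716473 0.26086305 0.11516642] -0.00020080769083592875 [[456.55791034 219.6890801 ]]
scene 0.03 9 [-10.   2.  34.] [11. 13. 40.]
scene 0.04 20 [-9. -4. 40.] [12. 17. 48.]
scene 0.05 22 [-6. -6. 50.] [13. 16. 60.]
scene 0.06 8 [ 9. -6. 60.] [12.  9. 67.]
scene 0.07 12 [10. -9. 73.] [14. 16. 79.]
scene 0.08 31 [ -5. -33.  81.] [14. 36. 88.]
scene 0.09 33 [ -4. -38.  91.] [ 17.  44. 100.]
scene 0.1 32 [  7. -13. 101.] [ 18.  52. 109.]
scene 0.11 43 [-10. -17. 111.] [ 18.  57. 120.]
scene 0.12 81 [-18.  -6. 120.] [ 21.  60. 130.]
top 0.03 6 [-12.  -9.  33.] [-6.  8. 38.]
top 0.04 19 [-13. -11.  40.] [-5. 16. 49.]
top 0.05 10 [-12.  -5.  50.] [-6. 15. 60.]
top 0.06 4 [-12.  -5.  60.] [-11.   5.  68.]
top 0.07 15 [-15. -33.  72.] [-8. 34. 80.]
top 0.08 36 [-14. -38.  80.] [ 0. 39. 90.]
top 0.09 24 [-17. -47.  90.] [ -2.  49. 100.]
top 0.1 38 [-18. -51. 100.] [ -4.  56. 110.]
top 0.11 65 [-18. -59. 111.] [ 14.  60. 120.]
top 0.12 111 [-15. -59. 120.] [ 10.  60. 130.]
```

View pics/c3.png

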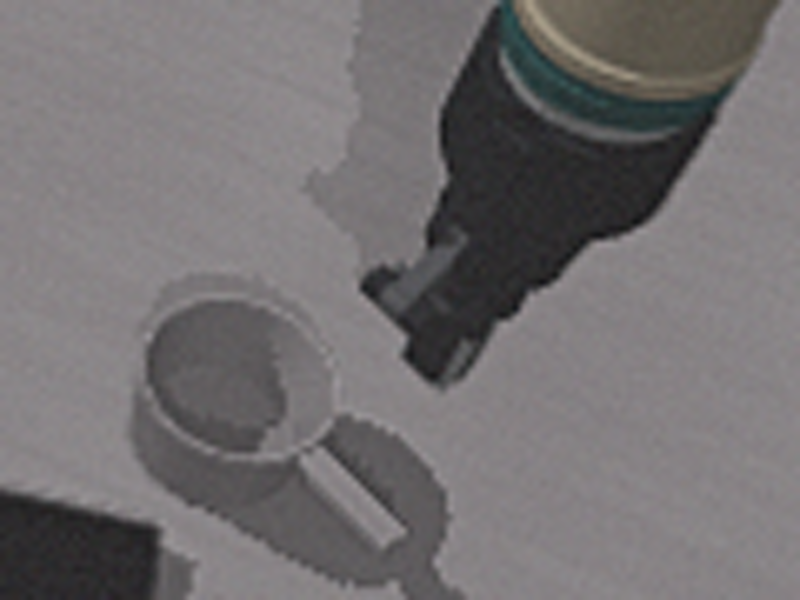

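Picture: the bowl and handle are untouched and the shut tips hang free, and the clouds put the tips about 31 mm above the reported TCP. So I'll treat true tip z as reported z + 0.031, open, and go that much lower.

```bash

python3 -m handwheel '0 0 0 0 0 0 1;0 0 0 0 0 0 1;0 0 0 0 0 0 1;0 0 0 0 0 0 1;0 0 -.05 0 0 0 1'
python3 -m handwheel '0 0 -.05 0 0 0 1;0 0 -.13 0 0 0 1;0 0 -.2 0 0 0 1;0 0 -.26 0 0 0 1;0 0 -.28 0 0 0 1'
python3 -m handwheel '0 0 -.03 0 0 0 1;0 0 -.05 0 0 0 1;0 0 -.07 0 0 0 1;0 0 -.074 0 0 0 1'
python3 -m handwheel '0 0 0 0 0 0 0;0 0 0 0 0 0 -.5;0 0 0 0 0 0 -1;0 0 0 0 0 0 -1;0 0 0 0 0 0 -1'
python3 -m handwheel '0 0 0 0 0 0 -1;0 0 0 0 0 0 -1;0 0 0 0 0 0 -1;0 0 0 0 0 0 -1'
```

```text
time_s: 4.8
tool_pos: [0.4785, 0.2614, 0.1009]
orientation: [2.63, 1.716, 0.007]
contact_force: [0.2, 0.5, -0.4]
opening: 0.0606
time_s: 5.22
tool_pos: [0.4743, 0.2597, 0.0124]
orientation: [-2.63, -1.716, 0.009]
contact_force: [-1.7, -1.4, -0.6]
opening: 0.0852
time_s: 5.55
tool_pos: [0.4765, 0.2606, -0.0073]
orientation: [-2.631, -1.717, 0.0]
contact_force: [0.0, -0.1, 0.3]
opening: 0.0856
time_s: 5.97
tool_pos: [0.4768, 0.2608, -0.0064]
orientation: [2.631, 1.717, 0.001]
contact_force: [-0.2, 0.8, -1.2]
opening: 0.0257
time_s: 6.3
tool_pos: [0.4769, 0.2608, -0.0065]
orientation: [2.631, 1.717, 0.001]
contact_force: [0.1, -0.4, 3.6]
opening: 0.013
```

Gripped (13 mm). Lift, and carry to just outside the pegs.

```bash

python3 -m handwheel '0 0 .03 0 0 0 -1;0 0 .1 0 0 0 -1;0 0 .18 0 0 0 -1;0 0 .26 0 0 0 -1;0 0 .3 0 0 0 -1'
python3 -m handwheel '.04 -.05 0 0 0 .005 -1;.1 -.123 0 0 0 .01 -1;.165 -.203 0 0 0 .015 -1;.23 -.283 0 0 0 .02 -1;.295 -.363 0 0 0 .025 -1'
python3 -m handwheel '.065 -.08 0 0 0 .005 -1;.13 -.16 0 0 0 .01 -1;.195 -.24 0 0 0 .015 -1;.25 -.308 0 0 0 .02 -1;.29 -.357 0 0 0 .0233 -1'
python3 -m handwheel '.03 -.037 0 0 0 0 -1;.05 -.065 0 0 0 0 -1;.062 -.077 0 0 0 0 -1;.062 -.077 -.03 0 0 0 -1;.062 -.077 -.09 0 0 0 -1'
python3 -m handwheel '0 0 -.06 0 0 0 -1;0 0 -.11 0 0 0 -1;0 0 -.14 0 0 0 -1;0 0 -.14 0 0 0 -1'
python3 -c "
from h import *
c=snap('top','t3');d=snap('scene','s3');s=arm.state();print(s['tool_pos'],s['orientation'],s['opening'],s['contact_force'])
A=cv2.resize(c['color'][150:230,270:400],(780,480),interpolation=cv2.INTER_CUBIC)
cv2.imwrite('pics/c4.png',A[:,:,::-1])"
```

```text
time_s: 6.72
tool_pos: [0.4776, 0.2611, 0.0859]
orientation: [2.63, 1.716, 0.005]
contact_force: [0.2, 0.6, -1.0]
opening: 0.0125
time_s: 7.13
tool_pos: [0.5652, 0.1507, 0.0833]
orientation: [-2.56, -1.82, 0.001]
contact_force: [0.4, 0.0, -1.9]
opening: 0.0126
time_s: 7.55
tool_pos: [0.6532, 0.0422, 0.0829]
orientation: [2.494, 1.91, -0.001]
contact_force: [0.6, 0.8, -3.2]
opening: 0.0131
time_s: 7.97
tool_pos: [0.672, 0.0222, 0.0578]
orientation: [2.491, 1.91, 0.006]
contact_force: [0.3, -0.3, -3.0]
opening: 0.0127
time_s: 8.3
tool_pos: [0.6677, 0.0228, 0.0113]
orientation: [-2.489, -1.91, 0.007]
contact_force: [-0.5, 0.0, -1.3]
opening: 0.0131
[0.67023169 0.02226704 0.01401859] [-2.49219892e+00 -1.91182843e+00  5.74259603e-04] 0.013062131352559948 [ 0.5482119   0.46110031 -1.02973946]
```

View pics/c4.png

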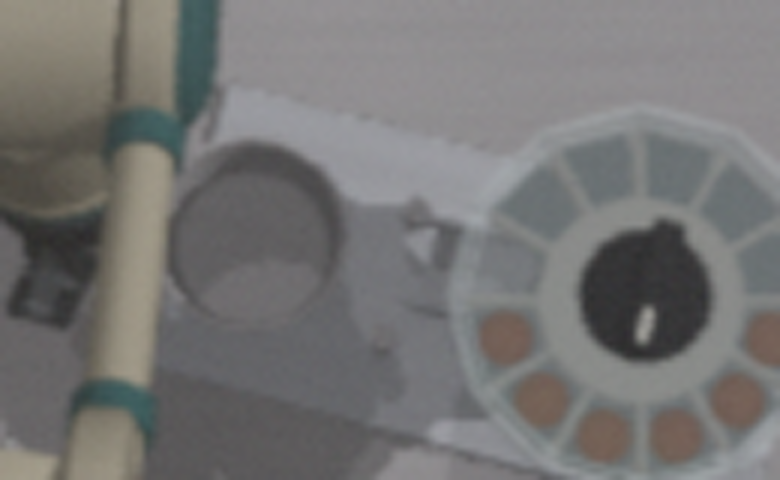

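The picture shows the bowl rim centre at about (257,231), radius ~83 px, left of the pegs at about (418,210) and (383,335).

```bash

python3 -c "
from h import *
c=np.load('pics/t3.npz')
B=ray(c,np.array([[257,231]])/6+[270,150],.0705);K=np.array([.6125,-.198])
G=ray(c,np.array([[418,205],[381,333]])/6+[270,150],.028)
for a in(74,75,76):
    y=np.array([np.cos(np.radians(a)),np.sin(np.radians(a))]);x=np.array([y[1],-y[0]])
    for n,p in(('bowl',B[0]),('p1',G[0]),('p2',G[1])):print(a,n,p.round(4),(p[:2]-K)@x,(p[:2]-K)@y)
P=cloud(c);g=(P[...,2]>.02)&(P[...,2]<.036);g[:, :330]=0;g[:,345:]=0;g[:180]=0;g[210:]=0
v,u=np.nonzero(g);print(len(u));print(np.c_[u,v,(P[g]*1000).round()][:40].astype(int).tolist())
"
```

```text
74 bowl [ 0.6504 -0.0482  0.0705] -0.00484368229194833 0.15447679952368004
74 p1 [ 0.6669 -0.1162  0.028 ] 0.029735392828509715 0.09361684323174056
74 p2 [ 0.6119 -0.0997  0.028 ] -0.027688282679639985 0.09427229741252688
75 bowl [ 0.6504 -0.0482  0.0705] -0.002146952685256334 0.15453780587089955
75 p1 [ 0.6669 -0.1162  0.028 ] 0.031364703181611116 0.09308363077185756
75 p2 [ 0.6119 -0.0997  0.028 ] -0.026038787169856775 0.0947411664478883
76 bowl [ 0.6504 -0.0482  0.0705] 0.0005504309040215856 0.15455173850540946
76 p1 [ 0.6669 -0.1162  0.028 ] 0.032984459542286695 0.09252206413632008
76 p2 [ 0.6119 -0.0997  0.028 ] -0.02438135999325823 0.0951811764061714
33
[[338, 183, 670, -112, 28], [339, 183, 670, -114, 29], [340, 183, 670, -117, 28], [341, 183, 671, -120, 23], [338, 184, 668, -112, 26], [339, 184, 668, -115, 24], [340, 184, 668, -117, 22], [341, 184, 668, -120, 22], [338, 185, 664, -112, 31], [339, 185, 665, -114, 28], [341, 185, 665, -120, 25], [338, 186, 663, -112, 25], [339, 186, 662, -114, 28], [339, 187, 660, -115, 21], [340, 187, 660, -117, 23], [333, 204, 616, -99, 25], [334, 204, 616, -101, 24], [335, 204, 616, -104, 25], [332, 205, 613, -96, 26], [333, 205, 613, -99, 26], [334, 205, 613, -101, 29], [335, 205, 613, -104, 28], [332, 206, 610, -96, 33], [333, 206, 611, -98, 27], [334, 206, 610, -101, 29], [335, 206, 611, -104, 25], [336, 206, 611, -106, 27], [332, 207, 608, -96, 25], [333, 207, 608, -98, 25], [334, 207, 608, -101, 25], [335, 207, 608, -104, 25], [333, 208, 606, -99, 21], [334, 208, 606, -101, 24]]
```

```bash

python3 -m handwheel '.009 -.003 -.01 0 0 -.003 -1;.018 -.005 -.025 0 0 -.0056 -1;.018 -.005 -.04 0 0 -.0056 -1;.018 -.005 -.046 0 0 -.0056 -1;.018 -.005 -.046 0 0 -.0056 -1'
python3 -m handwheel '0 0 0 0 0 0 -1;0 0 0 0 0 0 -1;0 0 -.002 0 0 0 -1;0 0 -.002 0 0 0 -1'
python3 -m handwheel '-.005 -.016 0 0 0 0 -1;-.01 -.032 0 0 0 0 -1;-.014 -.048 0 0 0 0 -1;-.019 -.064 0 0 0 0 -1;-.019 -.064 0 0 0 0 -1'
```

```text
time_s: 8.82
tool_pos: [0.6759, 0.0199, -0.0001]
orientation: [-2.51, -1.889, 0.001]
contact_force: [-0.2, -0.5, -1.4]
opening: 0.013
time_s: 9.15
tool_pos: [0.6761, 0.02, -0.0001]
orientation: [2.51, 1.889, 0.0]
contact_force: [0.1, 0.5, -1.6]
opening: 0.0132
time_s: 9.57
tool_pos: [0.6699, -0.0007, -0.0002]
orientation: [2.511, 1.888, -0.001]
contact_force: [0.3, -0.6, -0.7]
opening: 0.0129
```

```bash

python3 -m handwheel '-.0018 -.0064 0 0 0 0 -1;-.0036 -.0128 0 0 0 0 -1;-.0036 -.0128 0 0 0 0 -1'
python3 -m handwheel '-.0018 -.0064 0 0 0 0 -1;-.0018 -.0064 0 0 0 0 -1'
python3 -m handwheel '-.0018 -.0064 0 0 0 0 -1;-.0018 -.0064 0 0 0 0 -1'
python3 -m handwheel '-.0018 -.0064 0 0 0 0 -1;-.0018 -.0064 0 0 0 0 -1'
```

```text
time_s: 9.82
tool_pos: [0.6692, -0.0035, -0.0002]
orientation: [2.51, 1.889, -0.0]
contact_force: [-0.8, 0.4, -1.0]
opening: 0.0128
time_s: 9.98
tool_pos: [0.6687, -0.0052, -0.0002]
orientation: [2.51, 1.889, -0.0]
contact_force: [0.2, -0.5, -1.5]
opening: 0.0129
time_s: 10.15
tool_pos: [0.6682, -0.0071, -0.0003]
orientation: [2.51, 1.889, -0.0]
contact_force: [-0.2, 0.3, -0.9]
opening: 0.0127
time_s: 10.32
tool_pos: [0.6679, -0.0079, -0.0001]
orientation: [-2.51, -1.888, -0.003]
contact_force: [2.0, 3.7, 0.3]
opening: 0.013
```

Contact at the expected spot. Seat firmly, then press lightly down to the foot.

```bash

python3 -m handwheel '-.0018 -.0064 0 0 0 0 -1;-.0018 -.0064 0 0 0 0 -1'
python3 -m handwheel '0 0 -.003 0 0 0 -1;0 0 -.003 0 0 0 -1'
python3 -m handwheel '-.0009 -.0032 -.003 0 0 0 -1;-.0009 -.0032 -.003 0 0 0 -1'
python3 -c "
from h import *
c=snap('top','t4');d=snap('scene','s4');p=proj(d,[[.648,-.075,.03]])[0].astype(int)
A=cv2.resize(c['color'][150:230,280:380],(480,384),interpolation=cv2.INTER_CUBIC)
B=cv2.resize(d['color'][p[1]-40:p[1]+40,p[0]-33:p[0]+33],(317,384),interpolation=cv2.INTER_CUBIC)
cv2.imwrite('pics/c5.png',np.hstack([A,B])[:,:,::-1])"
```

```text
time_s: 10.48
tool_pos: [0.6679, -0.008, 0.0003]
orientation: [-2.509, -1.887, -0.007]
contact_force: [2.0, 8.2, 1.2]
opening: 0.0132
time_s: 10.65
tool_pos: [0.668, -0.0078, -0.0003]
orientation: [-2.509, -1.887, -0.007]
contact_force: [0.7, 8.2, 3.1]
opening: 0.0128
time_s: 10.82
tool_pos: [0.6681, -0.0078, -0.0004]
orientation: [-2.509, -1.886, -0.009]
contact_force: [1.1, 11.1, 6.3]
opening: 0.0128
```

View pics/c5.png

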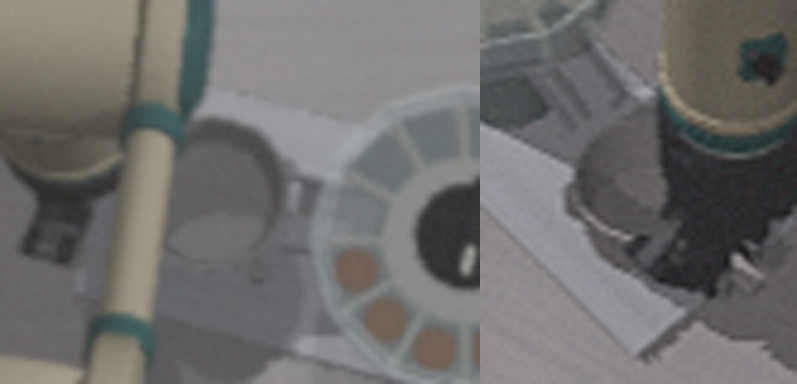

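The bowl is against both pegs with the handle pointing outward. Relax the push, release, rise, and go over the knob, turning 90°.

```bash

python3 -m handwheel '.0009 .0032 .002 0 0 0 -1;.0009 .0032 .002 0 0 0 0;.0009 .0032 .002 0 0 0 1;.0009 .0032 .002 0 0 0 1;.0009 .0032 .002 0 0 0 1'
python3 -m handwheel '0 0 0 0 0 0 1;0 0 .04 0 0 0 1;0 0 .12 0 0 0 1;0 0 .24 0 0 0 1;0 0 .36 0 0 0 1'
python3 -m handwheel '0 0 .12 0 0 0 1;0 0 .22 0 0 0 1;0 0 .28 0 0 0 1;0 0 .31 0 0 0 1;0 0 .31 0 0 0 1'
python3 -m handwheel '-.0123 -.0423 0 0 0 .033 1;-.0246 -.0846 0 0 0 .066 1;-.037 -.127 0 0 0 .1 1;-.049 -.169 0 0 0 .133 1;-.0613 -.2113 0 0 0 .167 1'
python3 -m handwheel '-.0123 -.0423 0 0 0 .033 1;-.0246 -.0846 0 0 0 .066 1;-.037 -.127 0 0 0 .1 1;-.049 -.169 0 0 0 .133 1;-.0613 -.2113 0 0 0 .167 1'
python3 -m handwheel '-.0123 -.0423 0 0 0 .033 1;-.0246 -.0846 0 0 0 .066 1;-.037 -.127 0 0 0 .1 1;-.049 -.169 0 0 0 .133 1;-.0613 -.2113 0 0 0 .166 1'
python3 -m handwheel '0 0 0 0 0 0 1;0 0 0 0 0 0 1;0 0 0 0 0 0 1'
python3 -c "
from h import *
c=snap('top','t5');d=snap('scene','s5');s=arm.state();print(s['tool_pos'],s['orientation'],s['qpos'])
# bowl check, tip check
P=cloud(d);t=s['tool_pos'];D=P-t
m=(abs(D[...,0])<.06)&(abs(D[...,1])<.07)&(D[...,2]>.02)&(D[...,2]<.06);print(m.sum(),(D[m]*1000).round().astype(int)[:25].tolist())
p=proj(d,[[.648,-.1,.08]])[0].astype(int)
A=cv2.resize(c['color'][150:250,290:410],(480,400),interpolation=cv2.INTER_CUBIC)
B=cv2.resize(d['color'][p[1]-50:p[1]+50,p[0]-40:p[0]+40],(320,400),interpolation=cv2.INTER_CUBIC)
cv2.imwrite('pics/c6.png',np.hstack([A,B])[:,:,::-1])"
```

```text
time_s: 11.33
tool_pos: [0.6669, -0.0114, -0.0016]
orientation: [2.51, 1.889, -0.001]
contact_force: [-0.5, 0.1, -0.5]
opening: 0.0609
time_s: 11.75
tool_pos: [0.6662, -0.0109, 0.1074]
orientation: [-2.509, -1.888, 0.003]
contact_force: [0.8, -1.0, -0.2]
opening: 0.0855
time_s: 12.17
tool_pos: [0.6684, -0.011, 0.2029]
orientation: [2.507, 1.887, 0.006]
contact_force: [-0.0, -0.7, 1.1]
opening: 0.0852
time_s: 12.58
tool_pos: [0.6473, -0.0744, 0.1972]
orientation: [-1.925, -2.478, 0.003]
contact_force: [0.5, -0.6, -0.6]
opening: 0.0852
time_s: 13.0
tool_pos: [0.6288, -0.1378, 0.1971]
orientation: [-1.217, -2.892, 0.001]
contact_force: [0.0, -0.1, -0.6]
opening: 0.0856
time_s: 13.42
tool_pos: [0.6105, -0.2011, 0.1972]
orientation: [-0.431, -3.108, -0.002]
contact_force: [-0.2, -0.6, -0.4]
opening: 0.085
time_s: 13.67
tool_pos: [0.6115, -0.2, 0.1984]
orientation: [-0.442, -3.108, -0.002]
contact_force: [-0.2, 0.7, -0.2]
opening: 0.0858
[ 0.61192057 -0.19985553  0.19895279] [-4.39723301e-01 -3.10973558e+00 -1.38110390e-03] [-4.24061716e-01  3.82071511e-01  1.35248261e+00  5.94304215e-04
  1.40816956e+00 -1.71401285e+00]
71 [[-19, -39, 59], [-14, -42, 59], [-17, -41, 57], [-19, -40, 56], [-11, -43, 57], [-12, -40, 58], [-15, -40, 55], [-20, -41, 50], [-22, -39, 50], [-2, -48, 59], [-3, -46, 59], [-6, -45, 57], [-8, -44, 56], [-10, -42, 55], [-13, -41, 53], [-16, -41, 51], [-18, -40, 49], [-21, -39, 48], [-2, -48, 55], [-1, -45, 58], [-5, -45, 55], [-8, -44, 52], [-9, -41, 53], [-12, -41, 51], [-16, -41, 47]]
```

View pics/c6.png

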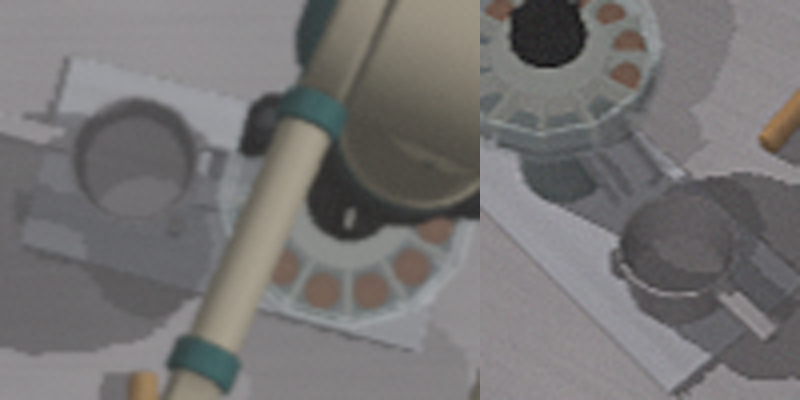

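The picture shows the bowl on the foot (rim centre crop (136,157)), handle outward, near the pegs, with the gripper over the knob. I'll check the bowl position numerically before gripping.

```bash
python3 -c "
from h import *
c=np.load('pics/t5.npz');K=np.array([.6130,-.1983])
y=np.array([np.cos(np.radians(74)),np.sin(np.radians(74))]);x=np.array([y[1],-y[0]])
B=ray(c,[[324,189.25]],.056)[0];print(B,(B[:2]-K)@x,(B[:2]-K)@y)
for n in('t5','s5'):
    P=cloud(np.load('pics/%s.npz'%n));D=P[...,:2]-K
    X=D@x;Y=D@y;m=(abs(X)<.046)&(Y>.08)&(Y<.172)&(P[...,2]>.05)&(P[...,2]<.062)
    q=np.c_[X[m],Y[m]].astype(np.float32)*1000;print(n,m.sum(),q.min(0),q.max(0),cv2.minEnclosingCircle(q))
"
python3 -m handwheel '.003 .005 -.03 0 0 0 1;.003 .005 -.08 0 0 0 1;.003 .005 -.14 0 0 0 1;.003 .005 -.19 0 0 0 1;.003 .005 -.2 0 0 0 1'
python3 -m handwheel '0 0 0 0 0 0 0;0 0 0 0 0 0 -.5;0 0 0 0 0 0 -1;0 0 0 0 0 0 -1;0 0 0 0 0 0 -1'
python3 -m handwheel '0 0 0 0 0 0 -1;0 0 0 0 0 0 -1;0 0 0 0 0 0 -1;0 0 0 0 0 0 -1'
```

```text
[ 0.65025793 -0.07585587  0.056     ] 0.002064446343845045 0.12797053065450967
t5 143 [-39.443226  88.48321 ] [ 43.181545 171.41823 ] ((1.9548085927963257, 129.6617889404297), 41.94756317138672)
s5 150 [-40.775482  89.0721  ] [ 42.51628 171.86028] ((0.6440578103065491, 130.28526306152344), 42.37601089477539)
time_s: 14.18
tool_pos: [0.611, -0.1977, 0.136]
orientation: [-0.438, -3.105, -0.003]
contact_force: [0.3, -0.6, -1.0]
opening: 0.0853
time_s: 14.6
tool_pos: [0.6134, -0.1996, 0.1406]
orientation: [0.439, 3.109, -0.001]
contact_force: [-0.5, 0.4, 0.3]
opening: 0.0257
time_s: 14.93
tool_pos: [0.614, -0.1973, 0.1406]
orientation: [0.439, 3.108, 0.005]
contact_force: [0.2, 5.3, 2.8]
opening: 0.0121
```

Bowl seated (128–130 mm along y). Paddle gripped. One click at a time, with dwell.

```bash

python3 -m handwheel '0 0 0 0 0 -.0333 -1;0 0 0 0 0 -.0667 -1;0 0 0 0 0 -.1 -1;0 0 0 0 0 -.1333 -1;0 0 0 0 0 -.1667 -1'
python3 -m handwheel '0 0 0 0 0 0 -1;0 0 0 0 0 0 -1;0 0 0 0 0 0 -1;0 0 0 0 0 0 -1;0 0 0 0 0 0 -1'
python3 -c "
from h import *
d=snap('scene','s6');c=snap('top','t6');s=arm.state();print(s['tool_pos'],s['orientation'],s['wrist_torque'],s['contact_force'])
for n,c in(('s',d),('t',c)):
    h=cv2.cvtColor(c['color'],cv2.COLOR_RGB2HSV);p=proj(c,[[.649,-.075,.03]])[0].astype(int)
    r=c['color'][p[1]-30:p[1]+30,p[0]-30:p[0]+30].astype(int);print(n,((r[...,0]-r[...,2])>25).sum())
"
```

```text
time_s: 15.35
tool_pos: [0.6133, -0.1984, 0.1406]
orientation: [1.236, 2.887, 0.003]
contact_force: [0.5, 2.8, 1.9]
opening: 0.0119
time_s: 15.77
tool_pos: [0.6133, -0.1984, 0.1405]
orientation: [1.226, 2.892, 0.003]
contact_force: [-0.3, 5.2, 5.8]
opening: 0.012
[ 0.61329127 -0.19839014  0.14056259] [1.22559593 2.89166243 0.00298752] [ 0.52732844  0.02798826 -0.0156311 ] [-0.28062999  5.24728992  5.01897077]
s 37
t 41
```

```bash

python3 -m handwheel '0 0 0 0 0 -.0333 -1;0 0 0 0 0 -.0667 -1;0 0 0 0 0 -.1 -1;0 0 0 0 0 -.1333 -1;0 0 0 0 0 -.1667 -1' | sed -n 2,4p
python3 -m handwheel '0 0 0 0 0 0 -1;0 0 0 0 0 0 -1;0 0 0 0 0 0 -1;0 0 0 0 0 0 -1;0 0 0 0 0 0 -1' | sed -n 2,4p
python3 -m handwheel '0 0 0 0 0 0 -1;0 0 0 0 0 0 -1'>/dev/null
python3 -m handwheel '0 0 0 0 0 -.0333 -1;0 0 0 0 0 -.0667 -1;0 0 0 0 0 -.1 -1;0 0 0 0 0 -.1333 -1;0 0 0 0 0 -.1667 -1' | sed -n 2,4p
python3 -m handwheel '0 0 0 0 0 0 -1;0 0 0 0 0 0 -1;0 0 0 0 0 0 -1;0 0 0 0 0 0 -1;0 0 0 0 0 0 -1' | sed -n 2,4p
python3 -m handwheel '0 0 0 0 0 0 -1;0 0 0 0 0 0 -1'
python3 -c "
from h import *
d=snap('scene','s7');c=snap('top','t7');s=arm.state();print(s['tool_pos'],s['orientation'],s['qpos'],s['wrist_torque'])
for n,c in(('s',d),('t',c)):
    p=proj(c,[[.649,-.075,.03]])[0].astype(int)
    r=c['color'][p[1]-30:p[1]+30,p[0]-30:p[0]+30].astype(int);print(n,((r[...,0]-r[...,2])>25).sum())
"
```

```text
tool_pos: [0.6122, -0.199, 0.1406]
orientation: [-1.939, -2.471, 0.0]
contact_force: [-2.5, 2.8, 6.4]
tool_pos: [0.6122, -0.199, 0.1405]
orientation: [-1.933, -2.476, -0.0]
contact_force: [-2.8, 3.1, 6.9]
tool_pos: [0.611, -0.199, 0.1405]
orientation: [-2.511, -1.884, 0.003]
contact_force: [-4.6, 3.4, 7.2]
tool_pos: [0.611, -0.199, 0.1405]
orientation: [-2.507, -1.89, 0.003]
contact_force: [-6.4, 3.6, 9.2]
time_s: 17.87
tool_pos: [0.6109, -0.199, 0.1405]
orientation: [-2.507, -1.89, 0.003]
contact_force: [-4.7, 3.3, 7.9]
opening: 0.0121
[ 0.61095401 -0.19898531  0.14053958] [-2.50662562 -1.89031285  0.0030738 ] [-4.22643265e-01  4.14884946e-01  1.44681146e+00 -7.40380034e-04
  1.28267248e+00 -1.43909279e-01] [ 0.34967849  0.57299776 -0.02487567]
s 117
t 135
```

```bash

python3 -m handwheel '0 0 0 0 0 0 1;0 0 0 0 0 0 1;0 0 0 0 0 0 1;0 0 0 0 0 0 1;0 0 0 0 0 0 1'
python3 -m handwheel '0 0 0 0 0 0 1;0 0 .06 0 0 0 1;0 0 .14 0 0 0 1;0 0 .2 0 0 0 1;0 0 .22 0 0 0 1'
python3 -m handwheel '.015 .055 0 0 0 0 1;.04 .14 0 0 0 0 1;.07 .24 0 0 0 0 1;.1 .35 0 0 0 0 1;.13 .45 0 0 0 0 1'
python3 -m handwheel '.03 .1 0 0 0 0 1;.045 .155 0 0 0 0 1;.053 .181 0 0 0 0 1;.053 .181 0 0 0 0 1;.053 .181 0 0 0 0 1'
python3 -c "
from h import *
d=snap('scene','s8');c=snap('top','t8');s=arm.state();print(s['tool_pos'],s['orientation'])
A=cv2.resize(c['color'][150:250,290:420],(520,400),interpolation=cv2.INTER_CUBIC)
p=proj(d,[[.648,-.075,.05]])[0].astype(int)
B=cv2.resize(d['color'][p[1]-50:p[1]+30,p[0]-30:p[0]+25],(275,400),interpolation=cv2.INTER_CUBIC)
cv2.imwrite('pics/c7.png',np.hstack([A,B])[:,:,::-1])
P=cloud(c);m=P[...,2]>.18;m[:,:340]=0;m[:,420:]=0;m[:150]=0;m[250:]=0;print(cv2.minAreaRect((P[m][:,:2]*1000).astype(np.float32)))
"
```

```text
time_s: 18.38
tool_pos: [0.6129, -0.1997, 0.1392]
orientation: [2.51, 1.889, -0.0]
contact_force: [-0.8, 0.0, 0.1]
opening: 0.0717
time_s: 18.8
tool_pos: [0.6145, -0.2001, 0.2087]
orientation: [2.506, 1.886, 0.004]
contact_force: [-0.1, -0.2, 1.2]
opening: 0.0855
time_s: 19.22
tool_pos: [0.6517, -0.0629, 0.2047]
orientation: [-2.51, -1.888, 0.001]
contact_force: [0.1, -1.0, 0.6]
opening: 0.0853
time_s: 19.63
tool_pos: [0.6674, -0.0107, 0.2049]
orientation: [2.51, 1.889, -0.002]
contact_force: [-0.1, -0.7, -0.3]
opening: 0.0854
[ 0.66734859 -0.01159767  0.20523837] [ 2.51127158e+00  1.88706316e+00 -1.72074440e-03]
((613.2391967773438, -197.53424072265625), (47.906646728515625, 13.217827796936035), 73.9627914428711)
```

View pics/c7.png

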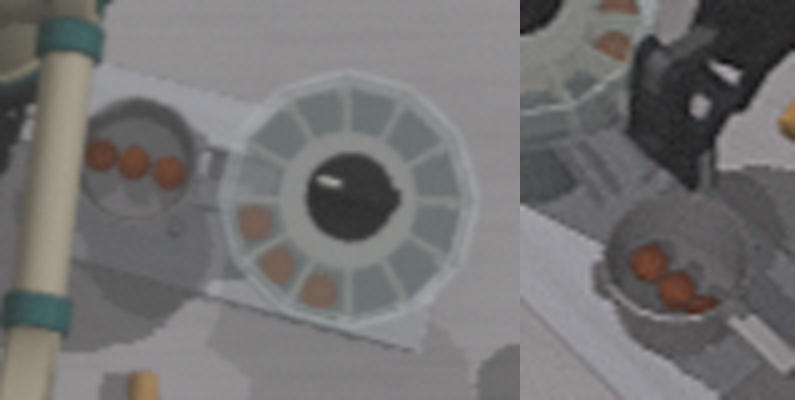

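Three balls are in the bowl, three remain in the drum, and the knob bar is turned exactly 90°. Regrip the handle.

```bash

python3 -m handwheel '.003 .01 -.06 0 0 0 1;.003 .01 -.17 0 0 0 1;.003 .01 -.29 0 0 0 1;.003 .01 -.4 0 0 0 1;.003 .01 -.5 0 0 0 1'
python3 -m handwheel '0 0 -.07 0 0 0 1;0 0 -.12 0 0 0 1;0 0 -.16 0 0 0 1;0 0 -.184 0 0 0 1;0 0 -.184 0 0 0 1'
python3 -m handwheel '0 0 0 0 0 0 0;0 0 0 0 0 0 -.5;0 0 0 0 0 0 -1;0 0 0 0 0 0 -1;0 0 0 0 0 0 -1'
python3 -m handwheel '0 0 0 0 0 0 -1;0 0 0 0 0 0 -1;0 0 0 0 0 0 -1;0 0 0 0 0 0 -1'
```

```text
time_s: 20.15
tool_pos: [0.6677, -0.0089, 0.0538]
orientation: [-2.512, -1.886, 0.001]
contact_force: [1.0, -0.4, -0.0]
opening: 0.0854
time_s: 20.57
tool_pos: [0.6677, -0.0079, -0.001]
orientation: [-2.51, -1.887, 0.003]
contact_force: [-0.9, 0.8, 0.6]
opening: 0.0853
time_s: 20.98
tool_pos: [0.6691, -0.007, 0.0012]
orientation: [2.509, 1.888, 0.002]
contact_force: [1.1, -0.2, -0.1]
opening: 0.0256
time_s: 21.32
tool_pos: [0.6688, -0.0068, 0.0009]
orientation: [2.51, 1.889, 0.001]
contact_force: [0.0, 0.6, 4.5]
opening: 0.0127
```

```bash

python3 -m handwheel '.003 .01 .005 0 0 0 -1;.008 .03 .02 0 0 0 -1;.016 .056 .045 0 0 0 -1;.024 .083 .08 0 0 0 -1;.028 .1 .12 0 0 0 -1'
python3 -m handwheel '-.02 .06 .03 0 0 0 -1;-.045 .14 .06 0 0 0 -1;-.075 .24 .08 0 0 0 -1;-.107 .34 .08 0 0 0 -1;-.138 .44 .08 0 0 0 -1'
python3 -m handwheel '-.027 .09 0 0 0 0 -1;-.045 .155 0 0 0 0 -1;-.056 .19 0 0 0 0 -1;-.063 .203 0 0 0 0 -1;-.063 .203 0 0 0 0 -1'
python3 -m handwheel '0 0 -.02 0 0 0 -1;0 0 -.05 0 0 0 -1;0 0 -.08 0 0 0 -1;0 0 -.1 0 0 0 -1;0 0 -.1 0 0 0 -1'
python3 -c "
from h import *
s=arm.state();print(s['tool_pos'],s['opening']);t=s['tool_pos']
zb=t[2]-.0009+.006
for f in('scene','top'):
    c=snap(f,f[0]+'9');P=cloud(c)
    D=P-[t[0]-.02,t[1]-.0685,zb+.05];m=(np.hypot(D[...,0],D[...,1])<.05)&(abs(D[...,2])<.007)
    q=(P[m][:,:2]*1000).astype(np.float32);print(f,m.sum(),cv2.minEnclosingCircle(q),q.min(0),q.max(0))
    g=c['color'].astype(int).mean(2);T=(P[...,2]<.03)&(P[...,2]>.001)&(g<60)&(abs(P[...,0]-.597)<.09)&(abs(P[...,1]-.148)<.09)
    W=P[T&(P[...,2]>.008)];r=cv2.minAreaRect((W[:,:2]*1000).astype(np.float32));print(r)
    r=c['color'].astype(int);b=(r[...,0]-r[...,2]>25)&m.any();b[P[...,1]<.05]=0;b[abs(P[...,0]-.597)>.06]=0;print('red',b.sum())
"
```

```text
time_s: 21.73
tool_pos: [0.6772, 0.0246, 0.0366]
orientation: [-2.509, -1.889, -0.0]
contact_force: [0.7, 0.6, -1.8]
opening: 0.0131
time_s: 22.15
tool_pos: [0.636, 0.1572, 0.062]
orientation: [2.51, 1.888, 0.004]
contact_force: [0.3, -0.5, -1.7]
opening: 0.0128
time_s: 22.57
tool_pos: [0.6166, 0.2168, 0.0608]
orientation: [2.508, 1.891, 0.001]
contact_force: [-0.4, -0.2, -2.1]
opening: 0.0128
time_s: 22.98
tool_pos: [0.6153, 0.2145, 0.0277]
orientation: [-2.51, -1.886, 0.007]
contact_force: [-0.8, -0.6, -2.3]
opening: 0.0126
[0.61527426 0.21452042 0.02769311] 0.012578045949664201
scene 175 ((595.5645751953125, 152.1737060546875), 43.77833938598633) [554.94275  108.398605] [638.5091  193.70357]
((598.4691162109375, 150.93922424316406), (138.97682189941406, 138.9147491455078), 15.832045555114746)
red 2059
top 170 ((599.239990234375, 150.27041625976562), 44.557098388671875) [557.89056 105.86162] [639.8654  194.02414]
((598.2555541992188, 149.02224731445312), (139.08303833007812, 138.27584838867188), 15.968544960021973)
red 559
```

Bowl centred over the tray within ~2 mm. Lower and release.

```bash

python3 -m handwheel '.002 0 -.02 0 0 0 -1;.002 0 -.045 0 0 0 -1;.002 0 -.065 0 0 0 -1;.002 0 -.08 0 0 0 -1;.002 0 -.085 0 0 0 -1'
python3 -m handwheel '0 0 -.003 0 0 0 -1;0 0 -.006 0 0 0 -1;0 0 -.009 0 0 0 -1;0 0 -.012 0 0 0 -1;0 0 -.012 0 0 0 -1'
```

```text
time_s: 23.5
tool_pos: [0.6165, 0.2157, 0.0035]
orientation: [-2.51, -1.889, 0.003]
contact_force: [0.3, -0.1, -2.3]
opening: 0.0131
time_s: 23.92
tool_pos: [0.6174, 0.2158, 0.0013]
orientation: [2.51, 1.889, 0.0]
contact_force: [-0.9, 0.4, -2.5]
opening: 0.0128
```

```bash

python3 -m handwheel '0 0 -.004 0 0 0 -1;0 0 -.008 0 0 0 -1;0 0 -.008 0 0 0 -1'
python3 -m handwheel '0 0 -.003 0 0 0 -1;0 0 -.003 0 0 0 -1'
python3 -m handwheel '0 0 -.003 0 0 0 -1;0 0 -.003 0 0 0 -1'
```

```text
time_s: 24.17
tool_pos: [0.6176, 0.216, -0.0009]
orientation: [2.51, 1.889, 0.001]
contact_force: [0.2, 1.1, -0.6]
opening: 0.0128
time_s: 24.33
tool_pos: [0.6177, 0.2161, -0.0011]
orientation: [2.51, 1.889, 0.002]
contact_force: [-1.1, 1.0, 3.7]
opening: 0.013
time_s: 24.5
tool_pos: [0.6179, 0.2163, -0.0013]
orientation: [2.51, 1.889, 0.003]
contact_force: [-2.3, 1.7, 7.7]
opening: 0.0126
```

```bash

python3 -m handwheel '0 0 .004 0 0 0 -1;0 0 .004 0 0 0 0;0 0 .004 0 0 0 1;0 0 .004 0 0 0 1;0 0 .004 0 0 0 1'
python3 -m handwheel '0 0 0 0 0 0 1;0 0 0 0 0 0 1;0 0 .05 0 0 0 1;0 0 .15 0 0 0 1;0 0 .27 0 0 0 1'
python3 -m handwheel '0 0 .12 0 0 0 1;0 .05 .24 0 0 0 1;0 .15 .3 0 0 0 1;0 .27 .3 0 0 0 1;0 .37 .3 0 0 0 1'
python3 -m handwheel '-.07 .07 0 0 0 0 1;-.15 .13 0 0 0 0 1;-.2 .17 0 0 0 0 1;-.22 .18 0 0 0 0 1;-.22 .18 0 0 0 0 1'
python3 -c "
from h import *
d=snap('scene','sF');c=snap('top','tF');s=arm.state();print(s['tool_pos'],s['contact_force'])
A=cv2.resize(c['color'][100:340,140:500],(500,333),interpolation=cv2.INTER_CUBIC)
p=proj(d,[[.598,.149,.03]])[0].astype(int)
B=cv2.resize(d['color'][p[1]-40:p[1]+43,p[0]-35:p[0]+40],(300,333),interpolation=cv2.INTER_CUBIC)
cv2.imwrite('pics/cF.png',np.hstack([A,B])[:,:,::-1])
P=cloud(c);D=P[...,:2]-[.598,.149]
m=(np.hypot(D[...,0],D[...,1])<.05)&(abs(P[...,2]-.054)<.006);q=(P[m][:,:2]*1000).astype(np.float32);print(m.sum(),q.min(0),q.max(0))
a=np.load('pics/t0.npz')['color'].astype(int)
for n,(u,v) in dict(tape=(257,143),jar=(468,244),brush=(322,282)).items():
    print(n,abs(c['color'][v-40:v+40,u-20:u+20].astype(int)-a[v-40:v+40,u-20:u+20]).mean())
"
```

```text
time_s: 24.92
tool_pos: [0.6172, 0.2157, -0.0021]
orientation: [-2.51, -1.889, 0.001]
contact_force: [-0.2, 0.1, 0.3]
opening: 0.061
time_s: 25.33
tool_pos: [0.6152, 0.2152, 0.0774]
orientation: [-2.508, -1.887, 0.009]
contact_force: [0.7, 0.5, 0.1]
opening: 0.0854
time_s: 25.75
tool_pos: [0.6185, 0.3288, 0.1721]
orientation: [2.511, 1.887, 0.008]
contact_force: [0.2, 0.1, -1.0]
opening: 0.0851
time_s: 26.17
tool_pos: [0.5499, 0.3816, 0.1694]
orientation: [2.508, 1.892, -0.001]
contact_force: [0.5, -0.9, 0.4]
opening: 0.0853
[0.55218084 0.38021094 0.16934171] [ 0.92997319 -0.5230455   0.02888999]
145 [559.5941   107.502426] [641.2469  196.66606]
tape 1.1547916666666667
jar 1.1958333333333333
brush 1.2145833333333333
```

View pics/cF.png

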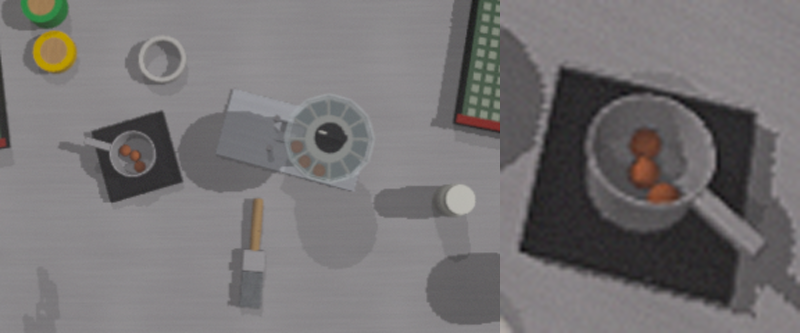

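The bowl is upright in the middle of the tray with three balls. Knob, jar, tape and brush are in order, and the robot is clear.

```bash
python3 -c "
from workcell import workorder
print(workorder.sign_off())"
```

```text
the job is handed in; nothing more can be done
None
```

The job is done and handed in, at about 26 s of the 54 s allowed. The bowl was seated against both stop pegs with its handle pointing away. I turned the knob three clicks clockwise, then carried the bowl to the tray and set it down.

Last checks:
- **Bowl:** it stands upright in the tray, about 2 mm from the middle, with three balls inside.
- **Dispenser:** three balls are left in the drum. After release the knob's bar measured 90° from its start, which is the third click.
- **Bystanders:** the jar, tape roll and brush areas look the same before and after, with only image noise between them.
- **Robot:** it was clear of everything at hand-in.

**Disagreement:** the first grasp closed on nothing. The camera depth showed the fingertips about 31 mm higher than the reported TCP. I allowed for that from then on, and every later grasp held. The empty grasp did not move the bowl.

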